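Hold a spring clip gaping over a bakery order card

TASK

Pinch the handles of the spring clip to take it off the rim of the loaf tin, and bring it to the taller, narrower of the two standing cards. Hold it there upright and squeezed wide open, astride the middle of the card's top edge with the edge about halfway between the jaw tips and the spring and the clip not touching the card, so that I can slip today's ticket in beside it; finish while still holding it open like that. Do not knock the cards, and leave the tin and everything else standing where it is.

Things in the scene. Friction and masses are not known exactly. Their poses are not given: they have to be found in the camera images.
- clip: steel spring clip, 30 mm wide, about 82 mm tall, 65 g, at first clamped jaws-down on the tin's long wall on the tin's -x side. Origin: centre of the dark 12 mm spring barrel, midway between the two hinge pins (24 mm apart in x). z up to the handles, jaws below; y along the pins and the gripped edge; x the way handles and jaws spread (jaw_far on +x). Squeezing the handles along x opens the jaws
- clip_grip (a point): midway between the handles, 30 mm above the clip's origin, a good height to pinch. Handles: plates 4 mm thick, 30 mm wide in y, flaring up to 42 mm above the origin; at first 46 mm over their outsides here (54 at the top), fully squeezed parallel and 28 mm, against a stop. Squeezing here takes 4 N to begin, 9 N to open fully; let go, it springs shut
- clip_mouth (a point): midway between the two jaw tips with the jaws clamped, 35 mm below the clip's origin (fixed to the spring barrel). The tips are round bars of 3 mm radius along y, ending 38 mm below the origin; fully squeezed they gape 25 mm
- jaw_near (a joint): angle of the clip's -x arm about its pin, rad: 0 with the tips 4 mm apart (as clamped on the tin), -0.057 shut on nothing, 0.30 fully open at the stop; each 0.1 rad moves a tip about 3.5 mm outwards (both arms at 0.18: gap about 17 mm). Both arms move together
- jaw_far (a joint): the same for the +x arm of the clip, growing as it opens
- tin: open loaf tin of dark steel, 120 (x) by 230 (y) by 100 mm high, walls 4 mm thick, 0.9 kg, loose on the table; origin at the centre of its underside, z up. The clip's tips reach 13 mm below its rim
- card_tall: the taller, narrower card: white plastic, 4 mm thick (x), 70 mm wide (y), top edge 155 mm above the table, standing upright in a dark steel foot 75 x 85 x 18 mm, 0.6 kg together, loose; origin at the centre of the underside of the foot, z up, y along the card's top edge, x across its thickness
- card_tall_edge (a point): middle of the top edge of the tall card, 155 mm above the table
- card_wide: the lower, wider card, to be left alone: 4 mm thick, 110 mm wide, top edge 105 mm above the table, on a foot like the other's; origin under the middle of its foot
- jar: bystander: white jar with a steel lid, 60 mm across, 100 mm tall; origin under its centre
- brush: bystander: brush about 200 mm long lying on the table; origin near its middle
- scraper: bystander: dough scraper lying flat, 70 x 110 mm, with a wooden grip 18 mm high; origin under the middle of its blade
There are look-alikes about, which are no part of the job. Of the things like the clip, leave any that is orange; of the rest the larger one is meant. What is shaped like the card_tall but turquoise is not meant.

How it is judged:
By the outcome, as a careful person would: the job done as asked, in the order asked, and still so for the second after the job is handed in, while the arm keeps its last pose, push and grip.
It also fails if it takes over 48 s, if anything falls off the work surface, if the arm or the gripper's body presses on something with over 40 N, if the wrist force passes 120 N, or if a joint passes its speed limit or range.

ROBOT

A 6-joint arm with a two-finger parallel gripper is mounted at the origin on the work surface. World frame = base frame: x ahead of the robot, y to its left, z up, the work surface at z = 0. Lengths are in m, angles in degrees, forces in N, time in s.
With the tool pointing down it reaches from about 0.4 to 0.825 m from the base axis. Payload 7 kg.
Tool frame: the origin (TCP) lies at the very end of the fingers, on their centre line; the grasp point (between the pads) lies 19 mm behind it; z points along the fingers, y is the line along which they close (so a half turn about z gives the same grasp; the last joint's range is limited). The gripper opens to 88 mm and grips with 3 to 60 N. Pads are 19 mm wide; open, the fingers measure 130 mm over their backs; the gripper's body (78 mm by 193 mm) begins 47 mm behind the grasp point.
Start: joints at [-47.492, 20.546, 0.682, 0, -70.136, -16.507], TCP at [0.296, -0.607, 0.227] pointing down, gripper open.
Joint ranges: [-176.03, 176.03], [-82.01, 121.73], [-58.28, 71.71], [-173.87, 95.51], [-174.79, -0.11], [-173.66, 173.66]. Speed limits (degrees/s): [136.94, 136.94, 172.46, 180, 180, 180].

INTERFACE

Orientations are given as [roll, pitch, yaw] about the fixed x, y, z axes, in that order (R = Rz(yaw) Ry(pitch) Rx(roll)).
In Python, from plant import get_state, imaging, r, finder gives the robot as it stands.
- The arm moves only by the shell command python3 -m handwheel 'ROWS' [FORCE]. ROWS is JSON, a list of rows, each a list of 5 numbers: the closure, from 0 (fully open) to 1 (shut), then the shift along the world's x, y, z in cm, then the turn about the world's z in degrees. A call has 1 to 8 rows; each row is the pose to reach, as a shift and turn from the pose commanded when the call began; what a row does not reach only later rows make up. A row lasts 1/8 s, in which the tool goes at most 62.5 mm and 10.7 degrees, less where a joint would pass 70% of its speed; a pose out of reach is approached as far as the arm can. A call with a gripper value outside its range is refused whole. The fingers move at their own pace and stop on an object; FORCE is the grip in N (left out, the last holds). Time passes only in rows, so rows that repeat a pose let the fingers close. It gives the time, the measured TCP pose, the force, the opening and the grip force at its end, in the units of the state.
- get_state(): the state, without advancing time (a new reading comes with each control period).
- imaging.capture(name): name is "side" or "top" or "wrist"; returns (picture, depth): 420x560x3 uint8, red, green, blue; 420x560 float32, m along the optical axis (not along the pixel's ray), 0 where there is no reading.
- imaging.get_calibration(name): a dict with "fx", "fy", "cx", "cy" (pixels), "rvec" (rotation vector, rad) and "tvec" (3), from world to camera coordinates, as OpenCV has them; the wrist camera has in their place "hand_eye" (4x4, takes a point from camera to tool coordinates, whose origin is the TCP and whose axes are the flange's). Camera axes: x right, y down, z forward; pixel columns grow to the right and rows downward; lengths in m; the calibration is good to about 2 mm. The wrist camera is an equidistant fisheye: a pixel r from the principal point sees the ray r / f radians off the axis. A picture is of the moment at which its call begins: read the wrist's pose just before it. get_calibration takes no time and is no camera call.
- r.close_job(): hands the job in; it is judged then, once.
Trained networks look in the newest picture that a camera, given by its name, has taken for a name from the list of things; names that differ only in an ending like _2 or _b are one class to them, and where a whole thing is asked for, a point or a joint stands for the part that bears it (a point fixed in the world has none). Each returns a list of dicts, best first, with "p" (0 to 1); they miss things now and then, are a little off and sometimes report something else, mostly with a low value. They report only what shows in the picture. A call takes as long as a camera call. They do not tell look-alikes from the thing itself.
- finder.cut_out(camera, query): "region" (420x560 bool, what is visible of it) and "pixel" ([column, row] in pixels, amid what is visible of it).
The state is a dict: "time_s": time; "joints": joint angles; "qd": joint speeds; "joint_torque": joint torques, N m; "tcp_pos": TCP position; "eef_rot": TCP orientation; "contact_force": force on the tool from outside, world axes, zero at the start; "moment": the same for the moment, N m; "gripper_width": finger opening in m; "gripper_force": force on a finger pad.
Only numpy, scipy, OpenCV 4.12 (cv2) and the standard library are available. Lean on these libraries where they do the work, as an engineer would, in place of code of your own. Each camera call takes 0.05 s, during which the arm holds its last target. There are 200 camera calls.

## Working session

There is one attempt and no reset: what is moved stays moved. The work goes in short steps, Python scripts to look and compute and a shell command to move; the robot and the scene stay as the last step left them, time stands still between calls to the robot, and variables do not carry over. Pictures are saved under pics/ and viewed, at most 10 in all, crops included, and the job is handed in when it is done.

```bash
mkdir -p pics; ls
cat > h.py <<'E'
import numpy as np, cv2
from plant import get_state, imaging, r, finder
from scipy.spatial.transform import Rotation as R
def cloud(name,depth):
    c=imaging.get_calibration(name)
    v,u=np.mgrid[0:420,0:560]
    P=np.stack([(u-c['cx'])/c['fx']*depth,(v-c['cy'])/c['fy']*depth,depth],-1)
    Rm=cv2.Rodrigues(np.array(c['rvec'],float))[0]
    W=(P-np.array(c['tvec']).ravel())@Rm
    W[depth<=0]=np.nan
    return W
def save(n,pic): cv2.imwrite('pics/'+n+'.png',pic[:,:,::-1])
E
python3 - <<'E'
from h import *
s=get_state(); print({k:s[k] for k in s})
ims=[]
for n in ['top','side']:
    p,d=imaging.capture(n); np.savez(n+'.npz',p=p,d=d); W=cloud(n,d); save(n,p)
    for q in ['clip','tin','card_tall','card_wide','jar','brush','scraper']:
        for o in finder.cut_out(n,q):
            m=o['region']; w=W[m]; w=w[~np.isnan(w[:,0])]
            print(n,q,round(o['p'],2),np.round(o['pixel']),m.sum(),np.round(np.median(w,0),3) if len(w) else '', np.round(np.percentile(w,97,axis=0),3) if len(w) else '')
E
```

```text
pics
{'time_s': 0.0, 'joints': array([-4.74919128e+01,  2.05911511e+01,  6.32502956e-01, -2.21905062e-02,
       -7.01367040e+01, -1.65061647e+01]), 'qd': array([-0.05037654,  0.05513313, -0.05474658, -0.09596272,  0.03167703,
       -0.02580252]), 'joint_torque': array([-5.40043675e-04, -5.82720387e+01,  2.93068027e+01,  6.99712694e+00,
        7.16385766e-03, -1.48129961e-04]), 'tcp_pos': array([ 0.29566954, -0.60622764,  0.22560974]), 'eef_rot': array([ 1.79902650e+02, -7.09352523e-03, -1.54005629e+02]), 'contact_force': array([ 0.2730097 , -0.12553859,  0.45247152]), 'moment': array([-0.06330873, -0.04667424, -0.05358194]), 'gripper_force': 0.0, 'gripper_width': 0.08762280132340056}
top clip 0.7 [428. 259.] 222 [ 0.444 -0.358  0.033] [ 0.458 -0.337  0.058]
top clip 0.67 [375. 268.] 389 [ 0.427 -0.245  0.048] [ 0.443 -0.213  0.082]
top clip 0.65 [432. 221.] 573 [ 0.518 -0.337  0.131] [ 0.541 -0.32   0.168]
top tin 0.88 [402. 196.] 6893 [ 0.588 -0.313  0.008] [ 0.639 -0.191  0.101]
top card_tall 0.82 [251. 225.] 1294 [0.523 0.024 0.019] [0.562 0.062 0.155]
top card_tall 0.76 [256. 
[... 855 characters left out ...]
[0.414 0.066 0.142]
side card_tall 0.76 [282. 251.] 1192 [0.521 0.035 0.019] [0.555 0.069 0.15 ]
side card_wide 0.88 [213. 324.] 1882 [0.529 0.317 0.039] [0.551 0.359 0.103]
side card_wide 0.36 [348. 153.] 296 [ 0.515 -0.332  0.129] [ 0.549 -0.318  0.164]
side card_wide 0.22 [329. 313.] 1118 [0.325 0.133 0.016] [0.442 0.152 0.021]
side jar 0.59 [195. 252.] 909 [0.699 0.172 0.067] [0.732 0.187 0.1  ]
side jar 0.23 [345. 157.] 257 [ 0.514 -0.332  0.13 ] [ 0.534 -0.317  0.164]
side brush 0.86 [330. 314.] 1091 [0.325 0.133 0.016] [0.439 0.153 0.021]
side scraper 0.58 [232. 232.] 820 [0.716 0.012 0.004] [0.746 0.062 0.019]
side scraper 0.28 [283. 251.] 1214 [0.521 0.035 0.019] [0.555 0.069 0.15 ]
```

View pics/top.png

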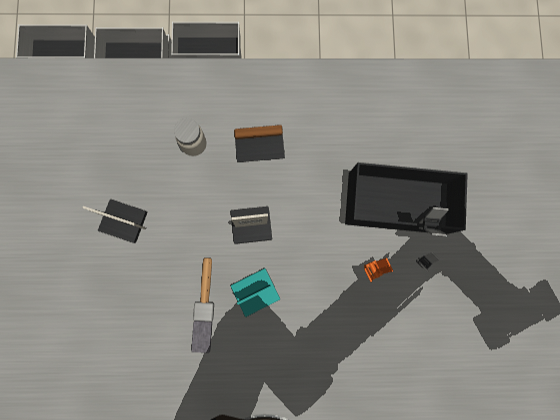

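Run:
```python
from h import *
z=np.load('top.npz'); W=cloud('top',z['d']); P=z['p']
def rect(name,box,zlo,zhi):
    x0,x1,y0,y1=box
    m=(W[...,0]>x0)&(W[...,0]<x1)&(W[...,1]>y0)&(W[...,1]<y1)&(W[...,2]>zlo)&(W[...,2]<zhi)
    w=W[m]; 
    if len(w)<5: print(name,len(w));return
    (c,sz,a)=cv2.minAreaRect((w[:,:2]*1000).astype(np.float32))
    print(name,len(w),'c',np.round(c,1),'sz',np.round(sz,1),'ang',round(a,1),'z',np.round(np.median(w[:,2]),4),'col',np.median(P[m],0), 'mean',np.round(w.mean(0),4))
rect('tin rim',(.45,.7,-.5,-.15),.09,.106)
rect('clip hi',(.45,.62,-.42,-.27),.15,.19)
rect('clip mid',(.45,.62,-.42,-.27),.115,.145)
for n,b in [('cardA',(.45,.6,-.05,.1)),('cardB',(.32,.45,-.05,.1))]:
    rect(n+' top',b,.148,.165); rect(n+' foot',b,.012,.024); rect(n+'mid',b,.04,.13)
```

```text
tin rim 988 c [ 573.4 -306.5] sz [232.  125.4] ang 84.0 z 0.099 col [45. 45. 45.] mean [ 0.578  -0.3118  0.098 ]
clip hi 161 c [ 513.5 -336.4] sz [31.5 53.5] ang 83.8 z 0.164 col [89. 89. 85.] mean [ 0.5179 -0.3363  0.162 ]
clip mid 289 c [ 513.2 -336.6] sz [34.5 37.2] ang 82.4 z 0.1298 col [49. 50. 49.] mean [ 0.5159 -0.3354  0.1307]
cardA top 94 c [527.   25.3] sz [ 4.5 69.3] ang 5.8 z 0.1546 col [200. 193. 177.] mean [0.5269 0.0254 0.1542]
cardA foot 956 c [527.3  25.2] sz [75.2 84.7] ang 5.5 z 0.0178 col [59. 59. 59.] mean [0.5232 0.0244 0.0178]
cardAmid 177 c [525.2  24.8] sz [ 1.3 69.6] ang 6.2 z 0.0892 col [86. 84. 76.] mean [0.5252 0.0252 0.0872]
cardB top 84 c [380.1  16.9] sz [ 3.4 68.7] ang 25.6 z 0.1548 col [ 48. 142. 133.] mean [0.38   0.017  0.1548]
cardB foot 1243 c [380.   16.9] sz [74.9 84.6] ang 26.0 z 0.0176 col [ 44. 125. 118.] mean [0.3803 0.0165 0.0177]
cardBmid 42 c [382.2  16.6] sz [ 0.2 65.7] ang 26.0 z 0.0935 col [13. 50. 46.] mean [0.3812 0.0187 0.0907]
```

The top view shows the steel clip at about (432,221) on the tin's near long wall. The orange clip at (375,268) and the small dark one at (428,259) are decoys. The white tall card is at (251,220), and the turquoise one at (256,293) is to be left. The clip is at yaw −6° and the card at +5.6°. I'll move above the clip next.

```bash
python3 -m handwheel '[[0,2,3,0.5,8],[0,6,7,1,18],[0,10,12,1.5,28],[0,14,17,1.5,38],[0,18,22,1.5,48],[0,21,26,1.5,56],[0,21.8,27,1.5,58],[0,21.8,27,1.5,58]]'
cat >> h.py <<'E'
def wcloud(name='wrist'):
    s=get_state(); p,d=imaging.capture(name)
    c=imaging.get_calibration('wrist'); v,u=np.mgrid[0:420,0:560]
    x=(u-c['cx'])/c['fx']; y=(v-c['cy'])/c['fy']; th=np.hypot(x,y); k=np.tan(np.minimum(th,1.5))/np.maximum(th,1e-9)
    P=np.stack([x*k*d,y*k*d,d],-1); H=np.array(c['hand_eye']); T=P@H[:3,:3].T+H[:3,3]
    Rm=R.from_euler('xyz',s['eef_rot'],degrees=True).as_matrix()
    W=T@Rm.T+s['tcp_pos']; W[(d<=0)|(th>1.4)]=np.nan
    return s,p,W,T
E
python3 - <<'E'
from h import *
s,p,W,T=wcloud(); save('w1',p); print(s['tcp_pos'],s['eef_rot'])
def rect(name,zlo,zhi,box):
    x0,x1,y0,y1=box
    m=(W[...,0]>x0)&(W[...,0]<x1)&(W[...,1]>y0)&(W[...,1]<y1)&(W[...,2]>zlo)&(W[...,2]<zhi); w=W[m]
    if len(w)<5: print(name,len(w)); return
    (c,sz,a)=cv2.minAreaRect((w[:,:2]*1000).astype(np.float32)); print(name,len(w),np.round(c,1),np.round(sz,1),round(a,1),np.round(np.percentile(w[:,2],[5,50,95]),4))
b=(.46,.57,-.39,-.29)
rect('hi',.155,.18,b); rect('top',.163,.18,b); rect('mid',.115,.15,b); rect('rim',.09,.106,(.4,.75,-.5,-.1))
E
```

```text
time_s: 1.8
tcp_pos: [0.5144, -0.3361, 0.2416]
eef_rot: [180.0, -0.0, -95.9]
contact_force: [-0.1, -0.8, 0.2]
gripper_width: 0.0874
gripper_force: 0.0
[ 0.51435448 -0.33605219  0.24158758] [ 1.79998049e+02 -4.51085300e-03 -9.59367350e+01]
hi 880 [ 511.  -336.5] [30.1 53. ] 83.9 [0.1559 0.1654 0.1683]
top 547 [ 511.  -336.5] [30.  52.9] 84.0 [0.1637 0.1671 0.1684]
mid 1611 [ 511.1 -336.4] [34.2 39.5] 83.7 [0.1268 0.1309 0.1477]
rim 2118 [ 569.8 -307.2] [227.7 126.5] 84.1 [0.0913 0.1001 0.1015]
```

View pics/w1.png

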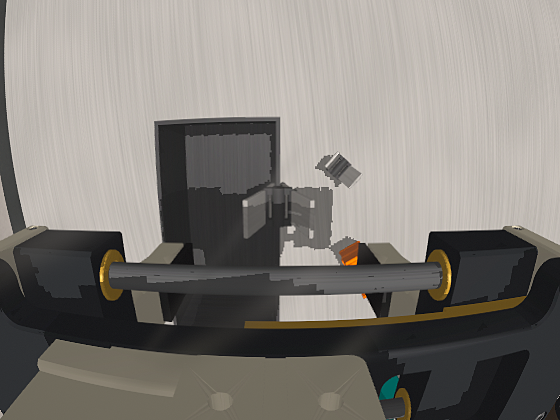

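The wrist view shows the clip's two handles at about (250,215) and (315,210), astride the wall and between the open fingers at (165,265) and (400,270). I'll go lower and check centring against the fingers themselves.

```bash
python3 -m handwheel '[[0,-0.1,0,-2,0],[0,-0.2,0,-4.5,0],[0,-0.2,0,-5,0],[0,-0.2,0,-5,0],[0,-0.2,0,-5,0]]' 15
python3 - <<'E'
from h import *
s,p,W,T=wcloud(); save('w2',p); print(s['tcp_pos'],s['eef_rot'])
d=T[...,2]
m=(W[...,2]>.16)&(W[...,2]<.172)&(abs(W[...,0]-.512)<.04)&(abs(W[...,1]+.336)<.03)
w=T[m]*1000; c,sz,a=cv2.minAreaRect(w[:,:2].astype(np.float32)); print('clip in T',m.sum(),np.round(c,1),np.round(sz,1),round(a,1),np.percentile(w[:,2],[5,50,95]))
# fingers: points in tool frame with z in -40..2, |x|<15
for sg in (-1,1):
    f=(T[...,2]>-.045)&(T[...,2]<.004)&(abs(T[...,0])<.02)&(sg*T[...,1]>.03)&(sg*T[...,1]<.08); q=T[f]*1000
    print('finger',sg,f.sum(),np.round(np.percentile(q,[2,50,98],axis=0),1).tolist() if f.sum() else '')
E
```

```text
time_s: 2.48
tcp_pos: [0.5122, -0.3373, 0.1927]
eef_rot: [-179.9, -0.0, -96.0]
contact_force: [0.5, -0.5, 0.4]
gripper_width: 0.0877
gripper_force: 0.0
[ 0.51221017 -0.33734272  0.19267645] [-1.79917937e+02 -3.36413518e-02 -9.60364169e+01]
clip in T 1022 [-0.5  1.4] [53.4 30. ] 89.9 [24.46434242 26.13291702 31.82154778]
finger -1 1138 [[-9.1, -58.3, -43.9], [9.3, -46.3, -20.5], [11.1, -42.6, -1.6]]
finger 1 1138 [[-9.3, 44.5, -44.1], [9.3, 48.3, -20.4], [11.1, 60.4, -1.8]]
```

View pics/w2.png

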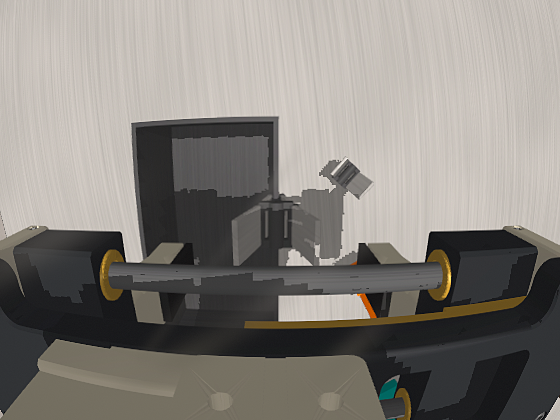

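Relative to the fingers the clip is centred to about 0.5 mm and aligned. I'll descend to the pinch height and squeeze.

```bash
python3 -m handwheel '[[0,-0.05,0,-2,0],[0,-0.05,0,-4.5,0],[0,-0.05,0,-5.6,0],[0,-0.05,0,-5.6,0],[0.3,-0.05,0,-5.6,0],[0.5,-0.05,0,-5.6,0],[1,-0.05,0,-5.6,0],[1,-0.05,0,-5.6,0]]' 20; python3 -m handwheel '[[1,0,0,0,0],[1,0,0,0,0],[1,0,0,0,0],[1,0,0,0,0]]'
```

```text
time_s: 3.52
tcp_pos: [0.5115, -0.3367, 0.1358]
eef_rot: [-180.0, -0.0, -96.0]
contact_force: [0.4, -0.3, -0.5]
gripper_width: 0.053
gripper_force: 3.1
time_s: 4.03
tcp_pos: [0.5113, -0.3367, 0.1355]
eef_rot: [180.0, 0.0, -96.0]
contact_force: [-0.9, 0.5, -1.3]
gripper_width: 0.0273
gripper_force: 20.0
```

Fully squeezed (28 mm, 20 N). I'll lift straight up, gently at first.

```bash
python3 -m handwheel '[[1,0,0,0.5,0],[1,0,0,1.5,0],[1,0,0,3,0],[1,0,0,5.5,0],[1,0,0,8,0],[1,0,0,10.5,0],[1,0,0,12,0],[1,0,0,12,0]]'
python3 - <<'E'
from h import *
s=get_state(); print(s['tcp_pos'],s['gripper_width'])
p,d=imaging.capture('side'); W=cloud('side',d)
cv2.imwrite('pics/s1.png',cv2.resize(p[60:270,220:500,::-1],(800,600)))
m=(W[...,0]>.45)&(W[...,0]<.58)&(W[...,1]>-.42)&(W[...,1]<-.27)&(W[...,2]>.19)&(W[...,2]<.3)
w=W[m]; print(m.sum(),np.percentile(w,[2,50,98],axis=0))
p,d=imaging.capture('top'); W=cloud('top',d)
m=(W[...,0]>.45)&(W[...,0]<.7)&(W[...,1]>-.5)&(W[...,1]<-.15)&(W[...,2]>.09)&(W[...,2]<.106); print(cv2.minAreaRect((W[m][:,:2]*1000).astype(np.float32)))
E
```

```text
time_s: 5.03
tcp_pos: [0.5119, -0.3369, 0.2571]
eef_rot: [-179.8, -0.0, -96.0]
contact_force: [0.9, -0.3, -1.1]
gripper_width: 0.0276
gripper_force: 20.0
[ 0.51189992 -0.33686779  0.25709439] 0.027571344934055535
488 [[ 0.47917819 -0.35008629  0.20816884]
 [ 0.50976481 -0.32802122  0.2642459 ]
 [ 0.54029458 -0.31784286  0.29870457]]
((601.3319702148438, -202.70509338378906), (22.148151397705078, 90.37747192382812), 81.43292236328125)
```

View pics/s1.png

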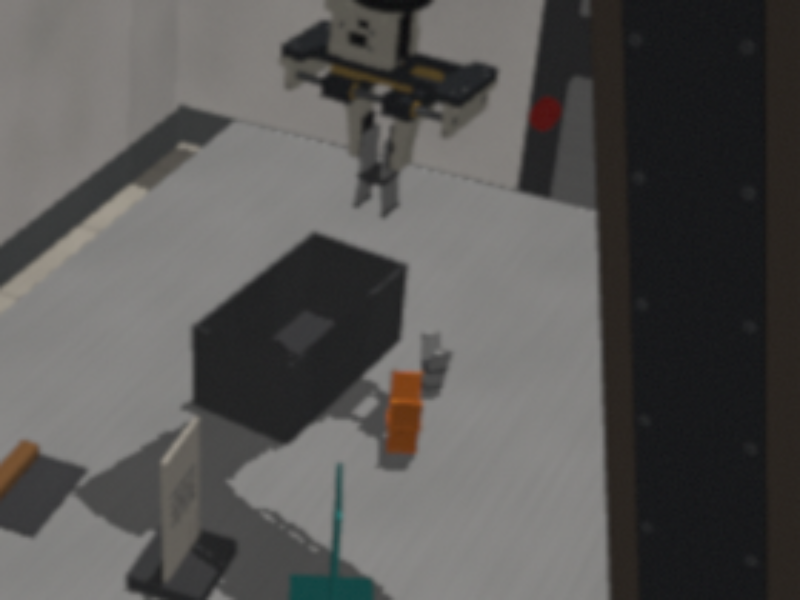

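The side view shows the clip in the fingers with its jaws open, at about (362,190) and (385,205). The tin hasn't moved. I'll carry it over to the card, staying high.

```bash
python3 -m handwheel '[[1,0,1,0,0],[1,0,3,0,1],[1,0.2,6,0,2],[1,0.4,9,0,3],[1,0.6,12,0,4],[1,0.8,15,0,5],[1,1,18,0,6],[1,1.1,21,0,7]]'; python3 -m handwheel '[[1,0.1,3,0,1],[1,0.2,6,0,2],[1,0.2,9,0,3],[1,0.25,11.5,0,4],[1,0.25,13.5,0,4.6],[1,0.25,14.7,0,4.6],[1,0.25,15.2,0,4.6],[1,0.25,15.2,0,4.6]]'
python3 - <<'E'
from h import *
s,p,W,T=wcloud(); save('w3',p); print(s['tcp_pos'],s['eef_rot'],s['gripper_width'])
np.savez('w3.npz',W=W,T=T)
def rr(n,m):
    w=T[m]*1000
    if len(w)<5: print(n,len(w));return
    c,sz,a=cv2.minAreaRect(w[:,:2].astype(np.float32)); print(n,len(w),np.round(c,1),np.round(sz,1),round(a,1),np.round(np.percentile(w[:,2],[5,50,95]),1),'mean',np.round(w.mean(0),1))
near=(abs(T[...,0])<.06)&(abs(T[...,1])<.06)
rr('edge',near&(W[...,2]>.147)&(W[...,2]<.163))
rr('tips',near&(T[...,2]>.035)&(T[...,2]<.056)); rr('clip',near&(T[...,2]>.003)&(T[...,2]<.056))
rr('foot',(abs(T[...,0])<.08)&(abs(T[...,1])<.08)&(W[...,2]>.012)&(W[...,2]<.024))
E
```

```text
time_s: 6.12
tcp_pos: [0.5219, -0.1246, 0.2553]
eef_rot: [180.0, 0.0, -88.9]
contact_force: [0.9, 0.8, -0.8]
gripper_width: 0.0276
gripper_force: 20.0
time_s: 7.12
tcp_pos: [0.5247, 0.0255, 0.2555]
eef_rot: [180.0, -0.0, -84.4]
contact_force: [-0.3, 0.5, -1.1]
gripper_width: 0.0274
gripper_force: 20.0
[0.52472388 0.0254539  0.25550384] [ 1.79992050e+02 -4.50577052e-03 -8.43731972e+01] 0.0274477480251328
edge 216 [14.3  0.8] [ 3.3 41. ] 89.9 [ 98.8 100.  101.2] mean [ 13.9   0.5 100.1]
tips 166 [10.3  0.5] [36.5 10.6] 90.0 [36.7 46.4 48.3] mean [12.1  0.6 44.8]
clip 1921 [3.9 0.5] [36.5 26.1] 89.5 [ 6.5  9.9 46.1] mean [ 7.8  0.7 13.2]
foot 3658 [ 0.1 -0.1] [85.8 74.7] 0.1 [235.8 237.1 238.6] mean [3.000e+00 2.000e-01 2.372e+02]
```

View pics/w3.png

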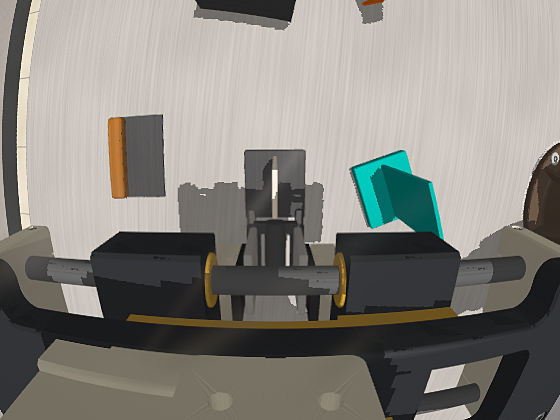

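The wrist view shows the card's edge at about (275,185), between the open jaws. It lines up to within 0.5 mm of the jaw midline and is parallel. The edge is 100 mm below the TCP and should be 30 mm below, so I'll descend 7 cm.

```bash
python3 -m handwheel '[[1,0,0,-1,0],[1,0,0,-2,0],[1,0,0,-3,0],[1,0,0,-4,0],[1,0,0,-5,0],[1,0,0,-6,0],[1,0,0,-6.7,0],[1,0,0,-7,0]]'; python3 -m handwheel '[[1,0,0,0,0],[1,0,0,0,0]]'
python3 - <<'E'
from h import *
s,p,W,T=wcloud(); save('w4',p); print(s['tcp_pos'],s['eef_rot'],s['contact_force'])
near=(abs(T[...,0])<.06)&(abs(T[...,1])<.03)
def rr(n,m,T):
    w=T[m]*1000
    if len(w)<5: print(n,len(w));return
    c,sz,a=cv2.minAreaRect(w[:,:2].astype(np.float32)); print(n,len(w),np.round(c,1),np.round(sz,1),round(a,1),np.round(np.percentile(w[:,2],[5,50,95]),1))
rr('edge',near&(abs(T[...,2]-.030)<.004)&(T[...,0]>.016),T)
rr('tips',near&(T[...,2]>.035)&(T[...,2]<.056)&(abs(T[...,1])>.008)&(T[...,0]<.02),T)
for n in('top','side'):
    p,d=imaging.capture(n); W=cloud(n,d)
    m=(abs(W[...,0]-.527)<.07)&(abs(W[...,1]-.025)<.07)&(W[...,2]>.012)&(W[...,2]<.024); rr(n+' foot',m,W)
    m=(abs(W[...,0]-.57)<.1)&(abs(W[...,1]+.307)<.17)&(W[...,2]>.09)&(W[...,2]<.106); rr(n+' tin',m,W)
cv2.imwrite('pics/s2.png',cv2.resize(p[180:300,210:370,::-1],(800,600),interpolation=2))
E
```

```text
time_s: 8.18
tcp_pos: [0.5248, 0.0253, 0.1851]
eef_rot: [180.0, -0.0, -84.4]
contact_force: [-0.1, -0.2, -0.6]
gripper_width: 0.0276
gripper_force: 20.0
time_s: 8.43
tcp_pos: [0.5251, 0.0254, 0.1859]
eef_rot: [-180.0, 0.0, -84.4]
contact_force: [0.1, 0.1, -0.0]
gripper_width: 0.0271
gripper_force: 20.0
[0.52509963 0.02539602 0.18589849] [-1.79965810e+02  6.53590272e-03 -8.43956915e+01] [ 0.06477344  0.14614956 -0.02487932]
edge 193 [25.3  0.8] [ 3.6 18.5] 89.9 [29.5 30.6 31.6]
tips 164 [10.3  0.4] [10.4 36.5] 0.1 [37.  46.3 48.2]
top foot 109 [495.1  16.1] [ 9.2 71.3] 5.8 [14.8 17.5 20.3]
top tin 995 [ 575.3 -306.5] [231.7 121.3] 84.0 [ 91.4  99.  102.3]
side foot 529 [523.   27.7] [77.  87.7] 6.6 [13.6 16.8 20.4]
side tin 359 [ 571.1 -305.2] [237.5 126. ] 85.0 [ 90.7  96.3 101.2]
```

View pics/s2.png

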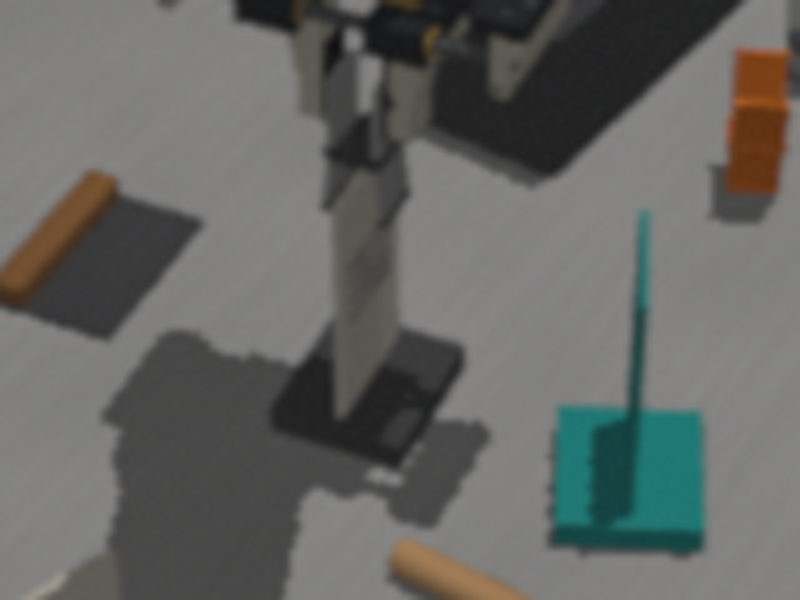

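View pics/w4.png

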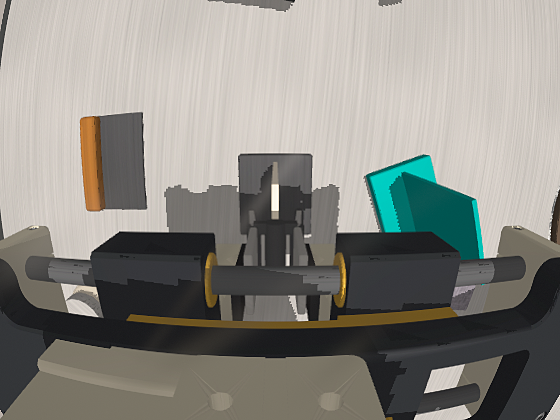

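The side crop shows the clip astride the card, jaws apart at (330,200) and (400,205) with the edge between them. In the wrist view the card's edge at (275,190) is centred to 0.4 mm, about 19.5 mm below the clip's origin, with no contact force. I'm handing in now.

```bash
python3 -c "
from plant import r
print(r.close_job())"
```

```text
the job is handed in; nothing more can be done
None
```

The clip is off the tin and held upright and squeezed fully open astride the middle of the tall white card's top edge, with the edge about 19 mm below the spring and no contact force on the arm; I saw no movement of the cards or tin, and the job is handed in at about 8.6 s.

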